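Line up the media bottles by size on the spill tray

TASK

Line up the four empty orange-capped glass bottles on the blue tray in order of size, ready for filling: the smallest on the yellow pad, then one to each pad along the row, up to the largest at the other end, each standing upright in the middle of its pad. Set the bottles down gently rather than dropping them, do not tip any over, and leave the brown bottle and the beaker standing where they are.

Things in the scene. Friction and masses are not known exactly. Their poses are not given: they have to be found in the camera images.
- bottle_25_mid (a point): Empty, closed, clear glass screw-cap bottle, the smallest of the four: body 36 mm across with a pale blue label, 74 mm tall over all; its round orange cap at the top is 32 mm across and 22 mm high and may be gripped. Loose, round, stands upright on the bench. This point is on its axis half-way up, 37 mm above its underside and below the cap's top; z is its axis, up.
- bottle_50_mid (a point): Empty, closed, clear glass screw-cap bottle, the second smallest of the four: body 46 mm across with a pale blue label, 91 mm tall over all; its round orange cap at the top is 40 mm across and 24 mm high and may be gripped. Loose, round, stands upright on the bench. This point is on its axis half-way up, 45.5 mm above its underside and below the cap's top; z is its axis, up.
- bottle_100_mid (a point): Empty, closed, clear glass screw-cap bottle, the second largest of the four: body 56 mm across with a pale blue label, 105 mm tall over all; its round orange cap at the top is 54 mm across and 25 mm high and may be gripped. Loose, round, stands upright on the bench. This point is on its axis half-way up, 52.5 mm above its underside and below the cap's top; z is its axis, up.
- bottle_250_mid (a point): Empty, closed, clear glass screw-cap bottle, the largest of the four: body 70 mm across with a pale blue label, 143 mm tall over all; its round orange cap at the top is 54 mm across and 25 mm high and may be gripped. Loose, round, stands upright on the bench. This point is on its axis half-way up, 71.5 mm above its underside and below the cap's top; z is its axis, up.
- pad_start: Yellow round pad at one end (either end) of the row of four pads, where the row of bottles starts: 76 mm across, 3 mm thick, fixed in the floor of the blue tray; its top is 7 mm above the bench. Origin: centre of its underside, 3 mm below its top. The tray is 370 x 104 mm, its rim 14 mm above the bench; the pads lie along its middle in a straight row, 90 mm from centre to centre; tray and row may stand turned by some 15 degrees on the bench.
- pad_a: Black round pad, one of the two inner pads of the row, next to either end: 76 mm across, 3 mm thick, fixed in the floor of the blue tray; its top is 7 mm above the bench. Origin: centre of its underside, 3 mm below its top. 
- pad_b: Black round pad, the other inner pad of the row: 76 mm across, 3 mm thick, fixed in the floor of the blue tray; its top is 7 mm above the bench. Origin: centre of its underside, 3 mm below its top. 
- pad_end: Black round pad at the far end of the row from the yellow one: 76 mm across, 3 mm thick, fixed in the floor of the blue tray; its top is 7 mm above the bench. Origin: centre of its underside, 3 mm below its top. 
- amber_mid (a point): Brown glass bottle with a black cap and white label, 60 mm across, 118 mm tall, loose, not part of the job; leave it standing where it is. Point on its axis half-way up, 59 mm above the bench; z is its axis, up.
- beaker_mid (a point): Small empty open glass beaker, 54 mm across at the rim, 68 mm tall, loose, not part of the job; leave it standing where it is. Point on its axis half-way up, 34 mm above the bench; z is its axis, up.

How it is judged:
By the outcome, as a careful person would: the job done as asked, in the order asked, and still so for the second after the job is handed in, with the robot touching nothing.
It also fails if it takes over 112 s, if anything falls off the work surface, if the arm or the gripper's body presses on something with over 40 N, if the wrist force passes 120 N, or if a joint passes its speed limit or range.

ROBOT

A 7-joint arm with a two-finger parallel gripper is mounted at the origin on the work surface. World frame = base frame: x ahead of the robot, y to its left, z up, the work surface at z = 0. Lengths are in mm, angles in rad, forces in N, time in s.
With the tool pointing down it reaches from about 400 to 875 mm from the base axis. Payload 4.4 kg.
Tool frame: the origin (TCP) lies at the very end of the fingers, on their centre line; the grasp point (between the pads) lies 19 mm behind it; z points along the fingers, y is the direction in which the jaws open and shut (so a half turn about z gives the same grasp; the last joint's range is limited). The gripper opens to 85 mm and grips with 20 to 120 N. Pads are 22 mm wide; open, the fingers measure 114 mm over their backs; the gripper's body (76 mm by 85 mm) begins 54 mm behind the grasp point. The pads swing forward as they close: fully open they stand 13 mm farther back than shut.
Start: joints at [-1.169, 0.628, 0.038, 1.517, -0.027, 0.996, -0.02], TCP at [293.079, 580.192, 196.613] pointing down, gripper open.
Joint ranges: [-3.06, 3.06], [-0.37, 2.12], [-1.25, 1.32], [0.18, 2.47], [-1.1, 4.24], [0.23, 1.98], [-2.94, 2.94]. Speed limits (rad/s): [2.57, 2.57, 3.14, 3.14, 3.14, 3.14, 3.14].

INTERFACE

Orientations are given as [roll, pitch, yaw] about the fixed x, y, z axes, in that order (R = Rz(yaw) Ry(pitch) Rx(roll)).
In Python, from cell import ctrl, eyes gives the robot as it stands.
- The arm moves only by the tool move_arm, never from a script. Its argument "increments" is a list of rows, each a list of 6 numbers: the shift along the tool's x, y, z in cm, then the turn, a rotation vector about the tool's x, y, z in degrees. In form: [[x, y, z, wx, wy, wz], ...]. A call has 1 to 20 rows; each row is the pose to reach, as a shift and turn from the pose commanded when the call began, along the tool's axes at that moment; what a row does not reach only later rows make up. A row lasts 1/10 s, in which the tool goes at most 50 mm and 8.59 degrees, less where a joint would pass 70% of its speed; a pose out of reach is approached as far as the arm can. A call with a gripper value outside its range is refused whole. "grip" is the opening, from -1 (shut) to 1 (fully open), set as the call begins (left out, the last holds). The fingers move at their own pace and stop on an object; the grip force is fixed at half the most. Time passes only in rows, so rows that repeat a pose let the fingers close. It gives the time, the measured TCP pose, the force and the opening at its end, in the units of the state.
- ctrl.read_state(): the state, without advancing time (a new reading comes with each control period).
- eyes.get_image(name): name is "scene" or "top"; returns the picture (384x512x3 uint8, red, green, blue); there is no depth.
- eyes.calibration(name): a dict with "fx", "fy", "cx", "cy" (pixels), "dist" ([k1, k2, p1, p2, k3] as OpenCV has them; the pictures are not rectified), "pose" (4x4, takes a point from camera to world coordinates). Camera axes: x right, y up, looking along -z (the intrinsics and any distortion apply to the point x, -y, -z); pixel columns grow to the right and rows downward; lengths in mm; the calibration is good to about 2 mm. A picture is of the moment at which its call begins. calibration takes no time and is no camera call.
- ctrl.finish_job(): hands the job in, once; it reports no verdict.
The state is a dict: "clock": time; "qpos": joint angles; "qd": joint speeds; "tau": joint torques, N m; "eef_pos": TCP position; "tool_rot": TCP orientation; "force": force on the tool from outside, world axes, zero at the start; "torque": the same for the moment, N m; "width": finger opening in mm.
Only numpy, scipy, OpenCV 4.12 (cv2) and the standard library are available. Lean on these libraries where they do the work, as an engineer would, in place of code of your own. Each camera call takes 0.05 s, during which the arm holds its last target. There are 200 camera calls.

## Working session

There is one attempt and no reset: what is moved stays moved. The work goes in short steps, Python scripts to look and compute and a tool call to move; the robot and the scene stay as the last step left them, time stands still between calls to the robot, and variables do not carry over. Pictures are saved under pics/ and viewed, about 12 in all and at most 16, crops included, and the job is handed in when it is done.

Besides the shell and the picture viewer there is one more tool, called as name(argument=value, ...), one argument or row to a line, values as JSON. move_arm: Moves the arm, as the interface text tells. Its arguments: {"type":"object","properties":{"increments":{"type":"array","items":{"type":"array","items":{"type":"number"}}},"grip":{"type":"number"}},"required":["increments"]}

```bash
ls; mkdir -p pics; python3 - <<'E'
from cell import ctrl, eyes
import cv2,numpy as np
np.set_printoptions(precision=4,suppress=True)
for n in("top","scene"):
    cv2.imwrite(f"pics/{n}0.png",eyes.get_image(n)[:,:,::-1]); print(n,eyes.calibration(n))
print(ctrl.read_state())
E
```

```text
pics
top {'fx': 457.9436196015702, 'fy': 457.9436196015702, 'cx': 252.25347266177218, 'cy': 193.14077707765614, 'dist': array([-0.0265,  0.    ,  0.    ,  0.    ,  0.    ]), 'pose': array([[  -0.028 ,    0.9944,   -0.1019,  394.6901],
       [  -0.9996,   -0.0287,   -0.0057,   -3.4603],
       [  -0.0086,    0.1017,    0.9948, 1209.7907],
       [   0.    ,    0.    ,    0.    ,    1.    ]])}
scene {'fx': 362.34312438919653, 'fy': 362.34312438919653, 'cx': 246.88704185486102, 'cy': 189.51669370002148, 'dist': array([-0.1187,  0.    ,  0.    ,  0.    ,  0.    ]), 'pose': array([[  -0.5058,   -0.5564,    0.6592, 1074.7693],
       [   0.8626,   -0.3264,    0.3864,  312.8991],
       [   0.0001,    0.7641,    0.6451,  623.8508],
       [   0.    ,    0.    ,    0.    ,    1.    ]])}
{'clock': 0.1, 'qpos': array([-1.1688,  0.6292,  0.0384,  1.5183, -0.027 ,  0.9963, -0.02  ]), 'qd': array([ 0.0005, -0.0007, -0.0002, -0.0046, -0.001 , -0.0005,  0.0019]), 'tau': array([  0.0034, -56.4547,   1.231 , -19.3979,   0.0114,   0.0054,
         0.    ]), 'eef_pos': array([292.7924, 579.6287, 195.7906]), 'tool_rot': array([-3.1399,  0.    ,  2.6738]), 'force': array([ 0.0022, -0.4435, -0.2406]), 'torque': array([-0.0363,  0.0114,  0.0078]), 'width': 85.41587052941064}
```

View pics/top0.png

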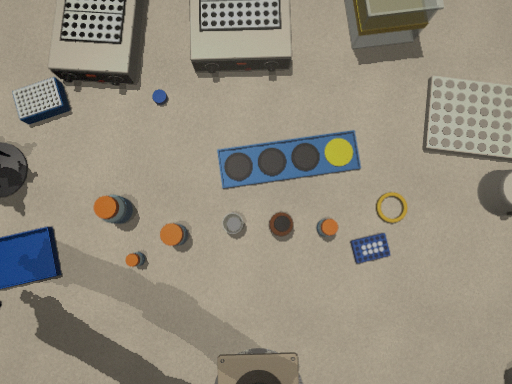

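View pics/scene0.png

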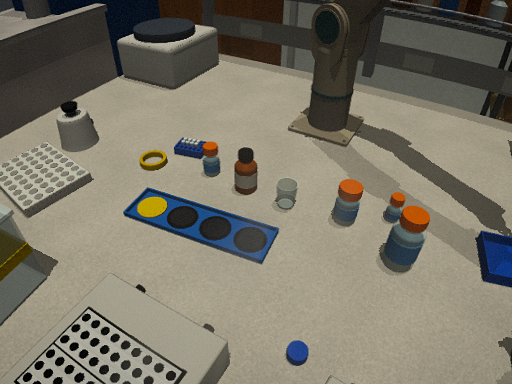

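Top view: 250 cap at (106,208), 100 at (173,234), 25 at (133,260), 50 at (328,228). The beaker is at (234,224) and amber at (281,224). Pads run from yellow (339,152) to the end pad (238,166). The scene view shows the same layout. Next I measure the positions from both cameras.

```bash
cat > h.py <<'E'
import cv2,numpy as np
from scipy.spatial.transform import Rotation as R
from cell import ctrl,eyes
np.set_printoptions(precision=2,suppress=True)
def ray(n,px):
    c=eyes.calibration(n);K=np.array([[c['fx'],0,c['cx']],[0,c['fy'],c['cy']],[0,0,1]])
    u=cv2.undistortPoints(np.array([[px]],float),K,c['dist'])[0,0]
    return c['pose'][:3,3],c['pose'][:3,:3]@[u[0],-u[1],-1]
def onz(n,px,z):
    o,d=ray(n,px);return o+d*(z-o[2])/d[2]
def blobs(im,lo,hi,amin=40):
    hsv=cv2.cvtColor(im,cv2.COLOR_RGB2HSV)
    k,l,s,c=cv2.connectedComponentsWithStats(cv2.inRange(hsv,lo,hi))
    return [(c[i],s[i][4],s[i][:4]) for i in range(1,k) if s[i][4]>=amin]
OR=((3,150,90),(16,255,255));YE=((24,150,90),(35,255,255))
def delta(x,y,z,yawdeg=None):
    """shift [cm] and turn [deg] in tool axes, to a tool-down pose; jaw axis half-turn free"""
    s=ctrl.read_state();T=R.from_euler('xyz',s['tool_rot'])
    p=T.inv().apply(np.array([x,y,z])-s['eef_pos'])/10
    yaw=np.degrees(s['tool_rot'][2]) if yawdeg is None else yawdeg
    w=[np.degrees((T.inv()*R.from_euler('xyz',[180,0,yaw+k],degrees=True)).as_rotvec()) for k in(0,180)]
    return p,w
E
python3 - <<'E'
from h import *
im={n:eyes.get_image(n) for n in("top","scene")}
zs=[63,79,92.5,130.5]
for n in im:
    print(n)
    for c,a,b in blobs(im[n],*OR):
        print(c,a,b,[onz(n,c,z)[:2].round() for z in zs])
    for c,a,b in blobs(im[n],*YE,200): print('Y',c,a,onz(n,c,7))
# black pads & tray
t=im["top"];hsv=cv2.cvtColor(t,cv2.COLOR_RGB2HSV)
m=np.zeros(t.shape[:2],np.uint8);m[125:192,214:364]=255
dk=cv2.inRange(hsv,(0,0,0),(179,110,90))&m
k,l,s,c=cv2.connectedComponentsWithStats(dk)
for i in range(1,k):
    if s[i][4]>200: print('B',c[i],s[i][4],onz("top",c[i],7))
E
```

```text
top
[104.99 206.76] 404 [ 94 196  23  23] [array([488., 376.]), array([487., 370.]), array([486., 366.]), array([483., 353.])]
[329.07 226.61] 205 [321 219  17  16] [array([ 423., -186.]), array([ 422., -184.]), array([ 422., -182.]), array([ 421., -176.])]
[170.93 233.99] 379 [160 224  23  21] [array([415., 209.]), array([415., 206.]), array([415., 204.]), array([414., 197.])]
[131.88 259.54] 128 [126 254  13  12] [array([355., 308.]), array([355., 303.]), array([356., 300.]), array([357., 289.])]
Y [338.22 151.83] 585 [ 621.85 -228.61    7.  ]
scene
[209.8  148.12] 158 [203 142  15  15] [array([ 400., -203.]), array([ 419., -188.]), array([ 435., -175.]), array([ 481., -140.])]
[245.61 166.01] 153 [235 160  21  12] [array([422., -74.]), array([440., -63.]), array([456., -54.]), array([500., -27.])]
[350.64 189.24] 399 [338 179  25  23] [array([373., 193.]), array([393., 197.]), array([410., 200.]), array([458., 208.])]
[398.11 198.22] 129 [392 192  13  15] [array([347., 304.]), array([368., 304.]), array([385., 305.]), array([435., 305.])]
[415.88 217.13] 488 [402 206  28  27] [array([392., 355.]), array([411., 354.]), array([428., 353.]), array([474., 350.])]
Y [151.67 206.46] 472 [ 622.98 -230.21    7.  ]
B [304.93 156.57] 611 [ 611.6  -139.46    7.  ]
B [271.53 161.33] 617 [601.37 -50.24   7.  ]
B [238.05 166.23] 607 [590.82  39.1    7.  ]
```

```bash
python3 - <<'E'
from h import *
t=eyes.get_image("top");s=eyes.get_image("scene")
a=cv2.resize(t[185:280,85:210],None,fx=4,fy=4,interpolation=0);b=cv2.resize(s[170:270,325:435],None,fx=3.8,fy=3.8,interpolation=0)
o=np.zeros((400,800,3),np.uint8)
w=400
a=cv2.resize(t[190:280,88:188],(400,360),interpolation=0);b=cv2.resize(s[172:262,332:432],(400,360),interpolation=0)
cv2.imwrite("pics/c.png",np.hstack([a,b])[:,:,::-1])
for n,im in(("top",t),("scene",s)):
    for c,a,b in blobs(im,(0,130,40),(18,255,255),80): print(n,c,a,b)
E
```

```text
top [105.69 206.89] 448 [ 94 196  25  23]
top [279.14 224.02] 161 [270 213  22  22]
top [329.06 226.69] 215 [321 219  17  16]
top [170.99 234.  ] 394 [160 223  23  23]
top [132.23 259.58] 142 [126 254  14  13]
scene [182.06   9.3 ] 768 [159   0  44  25]
scene [249.02   9.11] 1061 [214   0  70  24]
scene [462.01   5.01] 81 [457   0  11  12]
scene [484.4    7.31] 129 [479   0  14  17]
scene [251.74  49.66] 1037 [218  34  63  32]
scene [209.86 148.55] 201 [202 141  16  16]
scene [245.41 167.95] 283 [235 160  22  16]
scene [350.23 189.85] 463 [338 179  25  23]
scene [397.34 199.17] 180 [390 192  16  15]
scene [414.28 218.72] 646 [399 206  31  27]
```

View pics/c.png

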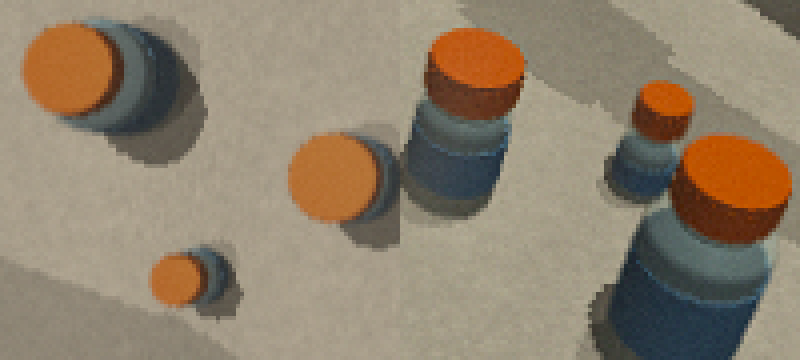

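The bright mask in the top view covers mainly the cap's top disc, so I use the cap-top heights. I cross-check against the lit disc in the scene view.

```bash
python3 - <<'E'
from h import *
H={'250':143,'50':91,'100':105,'25':74}
for n,order in(("top",['250','50','100','25']),("scene",['50','100','25','250'])):
    im=eyes.get_image(n)
    B=[b for b in blobs(im,(3,150,150 if n=="top" else 170),(17,255,255),50)]
    for (c,a,b) in B: print(n,c,a,b,{k:onz(n,c,h)[:2] for k,h in H.items()})
a=onz("top",(281,224),118);print('amber~',a,'beaker~',onz("top",(234,223),60))
E
```

```text
top [104.58 206.63] 378 [ 94 196  22  22] {'250': array([482.13, 350.07]), '50': array([486.39, 367.3 ]), '100': array([485.25, 362.66]), '25': array([487.79, 372.94])}
top [329.51 226.6 ] 191 [322 219  16  16] {'250': array([ 420.66, -174.61]), '50': array([ 421.92, -182.95]), '100': array([ 421.58, -180.71]), '25': array([ 422.34, -185.68])}
top [170.67 233.97] 365 [160 224  22  21] {'250': array([413.96, 195.01]), '50': array([414.9 , 204.69]), '100': array([414.65, 202.08]), '25': array([415.21, 207.85])}
top [131.34 259.59] 116 [126 254  12  12] {'250': array([357.25, 287.13]), '50': array([355.43, 301.29]), '100': array([355.92, 297.48]), '25': array([354.83, 305.92])}
scene [209.68 145.12] 82 [203 142  14   8] {'250': array([ 485.48, -136.73]), '50': array([ 421.75, -185.35]), '100': array([ 438.91, -172.26]), '25': array([ 400.92, -201.25])}
scene [351.17 185.97] 261 [340 179  23  15] {'250': array([462.49, 208.15]), '50': array([396.27, 196.82]), '100': array([414.1 , 199.87]), '25': array([374.62, 193.11])}
scene [398.44 196.24] 80 [393 192  12   9] {'250': array([444.17, 304.56]), '50': array([375.97, 303.66]), '100': array([394.33, 303.9 ]), '25': array([353.68, 303.37])}
scene [416.15 214.42] 362 [403 206  27  18] {'250': array([481.19, 348.13]), '50': array([417.  , 351.94]), '100': array([434.28, 350.91]), '25': array([396.01, 353.19])}
amber~ [430.75 -63.56 118.  ] beaker~ [438.5   50.96  60.  ]
```

The two views agree within about 2 mm and the pad spacing comes out at 90.0 mm. I'll keep one jaw yaw of 96.6° throughout, with the jaws across the row, and move the 250 first.

```bash
python3 -c "
from h import *
print(delta(481.7,349,210,96.6))"
```

```text
(array([-27.26, -12.12,  -1.35]), [array([-0.01,  0.01, 56.59]), array([  -0.01,   -0.02, -123.41])])
```

move_arm(
  increments=[
    [-4, -2, -1.4, 0, 0, 8],
    [-8, -4, -1.4, 0, 0, 16],
    [-12, -5.5, -1.4, 0, 0, 24],
    [-16, -7, -1.4, 0, 0, 32],
    [-20, -9, -1.4, 0, 0, 40],
    [-24, -10.5, -1.4, 0, 0, 48],
    [-26.5, -11.8, -1.4, 0, 0, 54],
    [-27.3, -12.1, -1.4, 0, 0, 56.6],
    [-27.3, -12.1, -1.4, 0, 0, 56.6],
    [-27.3, -12.1, -1.4, 0, 0, 56.6],
    [-27.3, -12.1, -1.4, 0, 0, 56.6],
  ],
  grip=1,
)

```text
clock: 1.5
eef_pos: [480.6, 351.3, 210.4]
tool_rot: [-3.141, -0.001, 1.69]
force: [0.4, 0.1, 0.5]
width: 85.3
```

```bash
python3 -c "
from h import *
print(ctrl.read_state()['qpos'],delta(481.7,349,110,96.6))
for n in('top','scene'): cv2.imwrite(f'pics/{n}1.png',eyes.get_image(n)[:,:,::-1])
"
```

```text
[-0.88  0.55  0.31  1.67 -0.2   0.96 -0.37] (array([-0.26,  0.09, 10.04]), [array([-0.06, -0.07,  0.26]), array([   0.11,   -0.09, -179.74])])
```

View pics/scene1.png

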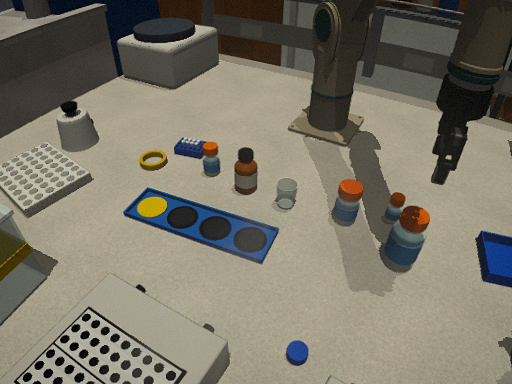

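```bash
cat >> h.py <<'E'
def proj(n,P):
    c=eyes.calibration(n);K=np.array([[c['fx'],0,c['cx']],[0,c['fy'],c['cy']],[0,0,1]])
    q=(np.array(P)-c['pose'][:3,3])@c['pose'][:3,:3]*[1,-1,-1]
    return cv2.projectPoints(q[None].astype(float),np.zeros(3),np.zeros(3),K,c['dist'])[0][0,0]
E
python3 -c "
from h import *
p=ctrl.read_state()['eef_pos']
for d in(-48,0,48):
  for z in (0,13): print(d,z,proj('scene',p+[d,d*.12,z]),proj('top',p+[d,d*.12,z]))
im=eyes.get_image('top');a=cv2.resize(im[150:300,20:220],(800,600));cv2.imwrite('pics/c1.png',a[:,:,::-1])
"
```

```text
-48 0 [429.22 173.59] [ 96.69 226.69]
-48 13 [431.31 168.2 ] [ 94.61 226.52]
0 0 [428.4  188.32] [ 94.22 204.92]
0 13 [430.63 182.83] [ 92.12 204.46]
48 0 [427.4  204.71] [ 91.8  183.36]
48 13 [429.77 199.12] [ 89.68 182.63]
```

View pics/c1.png

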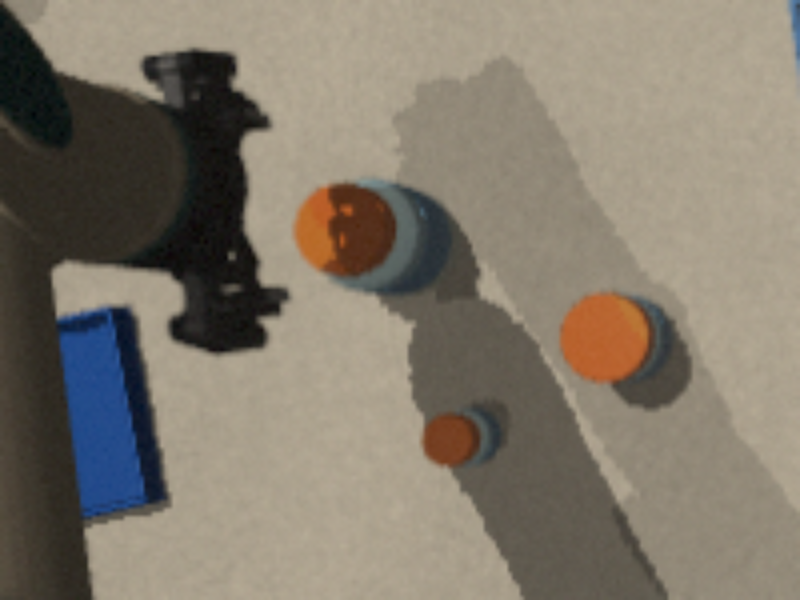

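```bash
python3 -c "
from h import *
im=eyes.get_image('scene');p=ctrl.read_state()['eef_pos']
a=cv2.resize(im[110:260,350:500],(600,600),interpolation=0)
for z in(0,13,30,60):
  for d in(-48,0,48):
    q=(proj('scene',p+[d,d*.12,z])-[350,110]+.5)*4;cv2.circle(a,tuple(int(v) for v in q),3,(0,255,0) if z==13 else (255,0,255),-1)
cv2.imwrite('pics/c2.png',a[:,:,::-1])
"
```

```text
(no output)
```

View pics/c2.png

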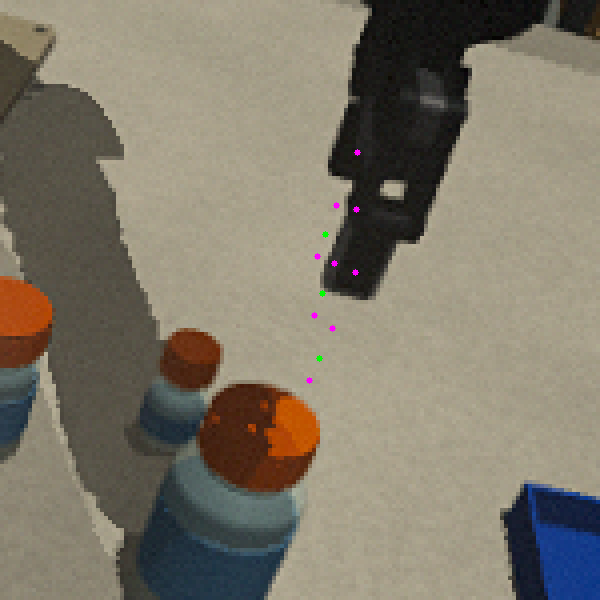

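```bash
cat >> h.py <<'E'
def tri(a,b):
    o1,d1=ray('top',a);o2,d2=ray('scene',b)
    s=np.linalg.lstsq(np.c_[d1,-d2],o2-o1,rcond=None)[0];p,q=o1+s[0]*d1,o2+s[1]*d2
    return (p+q)/2,np.linalg.norm(p-q)
E
python3 -c "
from h import *
print(tri((84.5,181),(437.5,183.7)),tri((89.5,224),(434,153.5)))
print(tri((86,181),(437.5,183.7)),tri((91,224),(434,153.5)))
print(ctrl.read_state()['eef_pos'])"
```

```text
(array([528.08, 356.93, 257.11]), np.float64(3.1369264364886837)) (array([437.4 , 341.4 , 258.99]), np.float64(3.4364101863084))
(array([527.94, 355.57, 256.4 ]), np.float64(6.111387589655082)) (array([437.15, 340.05, 258.23]), np.float64(0.5067304319076784))
[481.49 350.06 210.56]
```

Triangulated, the fingertips sit correctly in x and y but about 35 mm higher than the TCP reading implies. I'll descend to the nominal height, which is safe in either case, and check there.

move_arm(
  increments=[
    [0, 0, 1.5, 0, 0, 0],
    [0, 0, 4, 0, 0, 0],
    [0, 0, 6.5, 0, 0, 0],
    [0, 0, 8.5, 0, 0, 0],
    [0, 0, 9.7, 0, 0, 0],
    [0, 0, 10.1, 0, 0, 0],
    [0, 0, 10.1, 0, 0, 0],
    [0, 0, 10.1, 0, 0, 0],
  ],
)

```text
clock: 2.5
eef_pos: [482.8, 349.6, 110.5]
tool_rot: [3.14, -0.001, 1.686]
force: [-0.1, -0.3, 1.4]
width: 85.3
```

```bash
python3 -c "
from h import *
print(ctrl.read_state()['eef_pos'],ctrl.read_state()['force'])
im=eyes.get_image('scene');a=cv2.resize(im[150:270,350:470],(480,480),interpolation=0)
im=eyes.get_image('top');b=cv2.resize(im[160:280,40:120],(320,480),interpolation=0)
cv2.imwrite('pics/c3.png',np.hstack([a,b])[:,:,::-1])
"
```

```text
[482.85 349.56 110.51] [-0.11 -0.33  1.41]
```

View pics/c3.png

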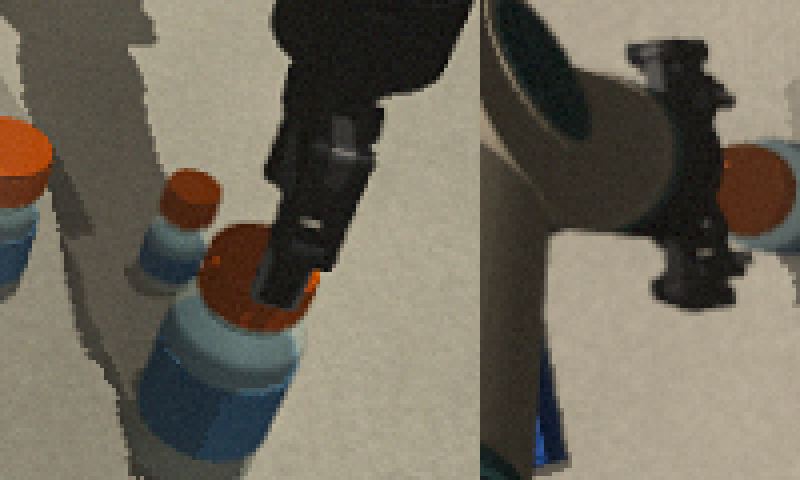

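```bash
python3 -c "
from h import *
for x in (515,525,535):
  for z in(110,123,135,147,160): print(x,z,proj('scene',[x,354,z]))
for z in(118,143): print(proj('scene',[482,349,z]),proj('scene',[509,352,z]))
# tip top view: 
print(tri((40+718/4,160+95/4),(419.5,226)) , tri((40+(728-480)/4,160+95/4),(419.5,226)), tri((40+(720-480)/4,160+95/4),(419.5,226)))
"
```

```text
515 110 [410.77 238.18]
515 123 [412.76 233.6 ]
515 135 [414.64 229.27]
515 147 [416.55 224.84]
515 160 [418.66 219.92]
525 110 [409.74 241.54]
525 123 [411.74 236.96]
525 135 [413.63 232.63]
525 147 [415.55 228.19]
525 160 [417.68 223.27]
535 110 [408.68 244.97]
535 123 [410.69 240.39]
535 135 [412.6  236.05]
535 147 [414.53 231.61]
535 160 [416.67 226.68]
[412.75 223.84] [411.58 233.02]
[416.51 214.83] [415.46 223.97]
(array([530.93, 218.64, 151.19]), np.float64(279.98574812709586)) (array([533.55, 354.52, 160.84]), np.float64(7.826551943854717)) (array([533.82, 356.53, 162.02]), np.float64(3.453081021193796))
```

The visible tips are at about 160 mm while the TCP reads 110, so they are still above the cap. Going down to 78 stays clear under either reading: the gripper body would be at 151 or higher, above the 143 cap top, and the open jaws clear the 70 mm body. I'll do that and watch the force.

move_arm(
  increments=[
    [0, 0, 0.8, 0, 0, 0],
    [0, 0, 1.6, 0, 0, 0],
    [0, 0, 2.4, 0, 0, 0],
    [0, 0, 3.0, 0, 0, 0],
    [0, 0, 3.2, 0, 0, 0],
    [0, 0, 3.2, 0, 0, 0],
  ],
)

```text
clock: 3.2
eef_pos: [481.9, 348.8, 77.0]
tool_rot: [-3.141, 0.001, 1.686]
force: [0.1, 0.0, 0.3]
width: 85.3
```

```bash
python3 -c "
from h import *
print(ctrl.read_state()['eef_pos'],ctrl.read_state()['force'])
im=eyes.get_image('scene');a=cv2.resize(im[150:270,350:470],(480,480),interpolation=0)
im=eyes.get_image('top');b=cv2.resize(im[160:280,40:120],(320,480),interpolation=0)
cv2.imwrite('pics/c4.png',np.hstack([a,b])[:,:,::-1])
"
```

```text
[481.94 348.85  77.04] [0.1  0.05 0.31]
```

View pics/c4.png

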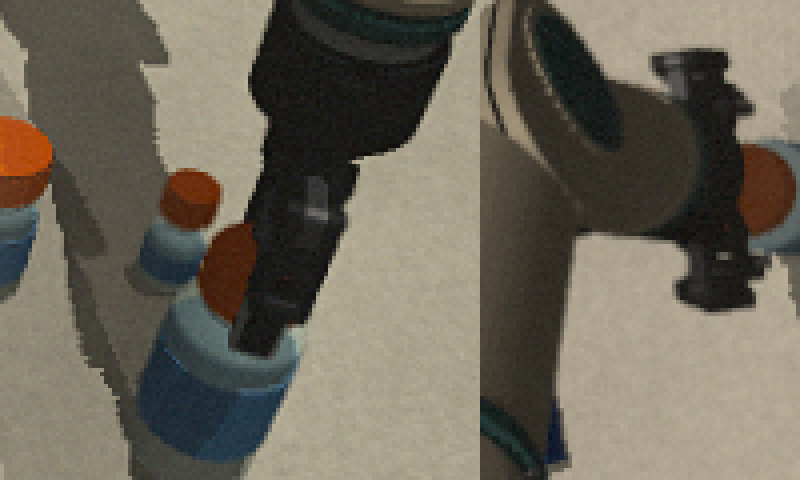

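The tips are now at about z = 123, just below mid-cap, with no contact force. I close here.

move_arm(
  increments=[
    [0, 0, 0, 0, 0, 0],
    [0, 0, 0, 0, 0, 0],
    [0, 0, 0, 0, 0, 0],
    [0, 0, 0, 0, 0, 0],
    [0, 0, 0, 0, 0, 0],
    [0, 0, 0, 0, 0, 0],
    [0, 0, 0, 0, 0, 0],
    [0, 0, 0, 0, 0, 0],
    [0, 0, 0, 0, 0, 0],
    [0, 0, 0, 0, 0, 0],
  ],
  grip=-1,
)

```text
clock: 4.3
eef_pos: [482.2, 349.3, 78.3]
tool_rot: [3.141, -0.001, 1.686]
force: [-1.7, -0.2, 6.1]
width: 52.4
```

move_arm(
  increments=[
    [0, 0, -0.5, 0, 0, 0],
    [0, 0, -1.5, 0, 0, 0],
    [0, 0, -3, 0, 0, 0],
    [0, 0, -4.5, 0, 0, 0],
    [0, 0, -5.5, 0, 0, 0],
    [0, 0, -6, 0, 0, 0],
    [0, 0, -6, 0, 0, 0],
    [0, 0, -6, 0, 0, 0],
  ],
)

```text
clock: 5.1
eef_pos: [481.8, 348.9, 137.2]
tool_rot: [-3.141, 0.0, 1.686]
force: [-0.2, -0.4, -3.6]
width: 52.2
```

```bash
python3 -c "
from h import *
s=ctrl.read_state();print(s['eef_pos'],s['force'],s['width'])
print(delta(591,39.1,138.5,96.6))
im=eyes.get_image('scene');cv2.imwrite('pics/c5.png',im[130:290,110:480][:,:,::-1])
"
```

```text
[481.79 348.89 137.19] [-0.23 -0.44 -3.61] 52.227028187968315
(array([-32.03,   7.29,  -0.12]), [array([-0.04,  0.02, -0.  ]), array([  0.03,   0.07, 180.  ])])
```

View pics/c5.png

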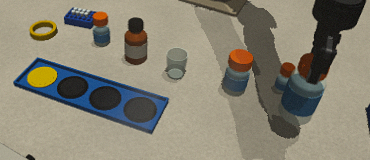

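move_arm(
  increments=[
    [-1, 0.2, 0, 0, 0, 0],
    [-3, 0.7, 0, 0, 0, 0],
    [-6, 1.4, 0, 0, 0, 0],
    [-9, 2.1, 0, 0, 0, 0],
    [-12, 2.7, 0, 0, 0, 0],
    [-15, 3.4, 0, 0, 0, 0],
    [-18, 4.1, 0, 0, 0, 0],
    [-21, 4.8, 0, 0, 0, 0],
    [-24, 5.5, 0, 0, 0, 0],
    [-27, 6.1, 0, 0, 0, 0],
    [-29.5, 6.7, 0, 0, 0, 0],
    [-31, 7.1, 0, 0, 0, 0],
    [-31.8, 7.3, 0, 0, 0, 0],
    [-32, 7.3, 0, 0, 0, 0],
    [-32, 7.3, 0, 0, 0, 0],
    [-32, 7.3, 0, 0, 0, 0],
    [-32, 7.3, 0, 0, 0, 0],
  ],
)

```text
clock: 6.85
eef_pos: [591.1, 41.1, 137.6]
tool_rot: [-3.141, -0.001, 1.688]
force: [1.0, 0.2, -1.5]
width: 52.5
```

```bash
python3 -c "
from h import *
print(ctrl.read_state()['eef_pos'],delta(591,39.1,86,96.6))
"
```

```text
[591.11  41.14 137.55] (array([-0.2 , -0.03,  5.15]), [array([-0.02, -0.04,  0.11]), array([   0.07,   -0.03, -179.89])])
```

move_arm(
  increments=[
    [-0.2, 0, 0.7, 0, 0, 0],
    [-0.2, 0, 2, 0, 0, 0],
    [-0.2, 0, 3.3, 0, 0, 0],
    [-0.2, 0, 4.3, 0, 0, 0],
    [-0.2, 0, 4.8, 0, 0, 0],
    [-0.2, 0, 5, 0, 0, 0],
    [-0.2, 0, 5.1, 0, 0, 0],
    [-0.2, 0, 5.15, 0, 0, 0],
    [-0.2, 0, 5.2, 0, 0, 0],
    [-0.2, 0, 5.25, 0, 0, 0],
    [-0.2, 0, 5.25, 0, 0, 0],
  ],
)

```text
clock: 7.95
eef_pos: [591.9, 37.6, 85.4]
tool_rot: [3.141, -0.0, 1.686]
force: [0.3, -0.3, -2.1]
width: 52.5
```

```bash
python3 -c "
from h import *
for i in range(4):
  eyes.get_image('top');s=ctrl.read_state();print(s['eef_pos'],s['force'])
"
```

```text
[591.94  37.65  85.36] [-0.15  0.21 -1.15]
[591.93  37.65  85.34] [ 0.15 -0.81 -1.23]
[591.97  37.63  85.37] [ 0.59  0.57 -1.69]
[591.93  37.64  85.35] [-0.19 -0.35 -1.54]
```

move_arm(
  increments=[
    [0.12, 0, 0, 0, 0, 0],
    [0.12, 0, 0.05, 0, 0, 0],
    [0.12, 0, 0.1, 0, 0, 0],
    [0.12, 0, 0.1, 0, 0, 0],
  ],
)

```text
clock: 8.55
eef_pos: [591.9, 38.1, 85.3]
tool_rot: [3.141, 0.0, 1.685]
force: [-2.7, -1.1, 7.5]
width: 52.8
```

Contact at 7.5 N. I open, then rise.

move_arm(
  increments=[
    [0, 0, 0, 0, 0, 0],
    [0, 0, 0, 0, 0, 0],
    [0, 0, 0, 0, 0, 0],
    [0, 0, 0, 0, 0, 0],
    [0, 0, 0, 0, 0, 0],
    [0, 0, 0, 0, 0, 0],
    [0, 0, 0, 0, 0, 0],
    [0, 0, -1, 0, 0, 0],
    [0, 0, -3, 0, 0, 0],
    [0, 0, -6, 0, 0, 0],
    [0, 0, -9, 0, 0, 0],
    [0, 0, -12, 0, 0, 0],
    [0, 0, -12, 0, 0, 0],
    [0, 0, -12, 0, 0, 0],
  ],
  grip=1,
)

```text
clock: 9.95
eef_pos: [591.9, 38.8, 205.2]
tool_rot: [3.14, -0.0, 1.686]
force: [-0.9, 0.5, -0.5]
width: 85.2
```

```bash
python3 -c "
from h import *
s=ctrl.read_state();print(s['width'],s['eef_pos'],s['qpos'],delta(414.4,201,205,96.6))
im=eyes.get_image('scene');cv2.imwrite('pics/c6.png',im[:,:,::-1])
for c,a,b in blobs(im,(3,150,40),(17,255,255),50): print(c,a,b)
"
```

```text
85.17768629323277 [591.87  38.85 205.2 ] [-0.29  0.55  0.28  1.68 -0.18  0.94  0.17] (array([ 18.15, -15.77,  -0.01]), [array([ 0.11, -0.01, -0.  ]), array([ -0.02,  -0.17, 180.  ])])
[181.9    9.22] 795 [159   0  44  25]
[220.45   6.61] 170 [214   0  13  15]
[279.62  10.96] 103 [277   0   7  23]
[462.15   5.09] 75 [457   0  11  12]
[484.19   7.26] 121 [478   0  15  17]
[507.78   7.15] 59 [504   0   8  21]
[221.41  44.12] 109 [218  34  10  21]
[277.83  54.93] 75 [274  45   7  21]
[209.74 148.66] 192 [202 142  16  15]
[245.89 168.4 ] 255 [235 160  22  16]
[350.65 189.58] 429 [338 179  25  23]
[249.02 194.76] 502 [236 183  28  26]
[397.27 199.13] 172 [390 192  15  15]
```

View pics/c6.png

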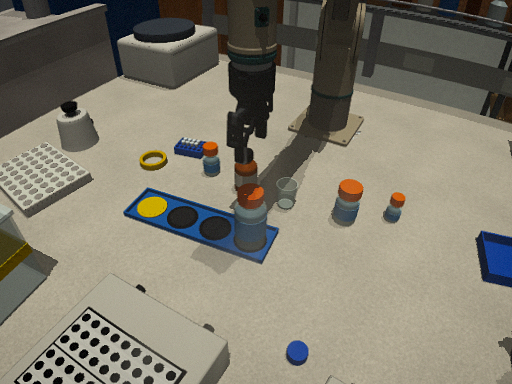

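The 250 stands upright on the end pad; its cap is at (249,195). Next is the 100, with grip TCP = cap bottom − 40.

move_arm(
  increments=[
    [1.5, -1.3, 0, 0, 0, 0],
    [4.5, -3.9, 0, 0, 0, 0],
    [7.5, -6.5, 0, 0, 0, 0],
    [10.5, -9.1, 0, 0, 0, 0],
    [13.5, -11.7, 0, 0, 0, 0],
    [16, -13.9, 0, 0, 0, 0],
    [17.7, -15.3, 0, 0, 0, 0],
    [18.2, -15.8, 0, 0, 0, 0],
    [18.2, -15.8, 0, 0, 0, 0],
    [18.2, -15.8, 3, 0, 0, 0],
    [18.2, -15.8, 6, 0, 0, 0],
    [18.2, -15.8, 8, 0, 0, 0],
    [18.2, -15.8, 8, 0, 0, 0],
    [18.2, -15.8, 8, 0, 0, 0],
  ],
)

```text
clock: 11.4
eef_pos: [414.7, 200.3, 124.1]
tool_rot: [-3.141, 0.001, 1.684]
force: [0.1, -0.7, 0.1]
width: 85.3
```

```bash
python3 -c "
from h import *
print(ctrl.read_state()['eef_pos'],delta(414.4,201,40,96.6))"
```

```text
[414.67 200.28 124.08] (array([ 0.08, -0.02,  8.41]), [array([-0.01,  0.05, -0.12]), array([  0.08,   0.01, 179.88])])
```

move_arm(
  increments=[
    [0.1, 0, 1, 0, 0, 0],
    [0.1, 0, 3, 0, 0, 0],
    [0.1, 0, 5, 0, 0, 0],
    [0.1, 0, 7, 0, 0, 0],
    [0.1, 0, 8, 0, 0, 0],
    [0.1, 0, 8.4, 0, 0, 0],
    [0.1, 0, 8.4, 0, 0, 0],
    [0.1, 0, 8.4, 0, 0, 0],
  ],
)

```text
clock: 12.2
eef_pos: [414.2, 202.7, 40.7]
tool_rot: [3.14, -0.0, 1.686]
force: [-0.5, -0.3, 1.6]
width: 85.2
```

move_arm(
  increments=[
    [0, 0, 0, 0, 0, 0],
    [0, 0, 0, 0, 0, 0],
    [0, 0, 0, 0, 0, 0],
    [0, 0, 0, 0, 0, 0],
    [0, 0, 0, 0, 0, 0],
    [0, 0, 0, 0, 0, 0],
    [0, 0, 0, 0, 0, 0],
    [0, 0, 0, 0, 0, 0],
    [0, 0, 0, 0, 0, 0],
    [0, 0, 0, 0, 0, 0],
  ],
  grip=-1,
)

```text
clock: 13.2
eef_pos: [413.8, 202.7, 41.0]
tool_rot: [3.141, -0.001, 1.686]
force: [-2.1, 0.3, 8.2]
width: 52.9
```

Gripped at 52.9 mm. I lift 190 mm so it clears the 250.

move_arm(
  increments=[
    [0, 0, -0.5, 0, 0, 0],
    [0, 0, -1.5, 0, 0, 0],
    [0, 0, -3.5, 0, 0, 0],
    [0, 0, -6, 0, 0, 0],
    [0, 0, -9, 0, 0, 0],
    [0, 0, -12, 0, 0, 0],
    [0, 0, -15, 0, 0, 0],
    [0, 0, -17.5, 0, 0, 0],
    [0, 0, -18.7, 0, 0, 0],
    [0, 0, -19, 0, 0, 0],
    [0, 0, -19, 0, 0, 0],
    [0, 0, -19, 0, 0, 0],
  ],
)

```text
clock: 14.4
eef_pos: [412.8, 202.1, 229.5]
tool_rot: [-3.14, 0.001, 1.686]
force: [-0.2, 0.4, -1.3]
width: 52.4
```

```bash
python3 -c "
from h import *
print(ctrl.read_state()['force'],delta(601.5,-49.2,230,96.6))"
```

```text
[-0.23  0.37 -1.33] (array([-27.13,  15.85,  -0.06]), [array([-0.09,  0.03, -0.  ]), array([  0.05,   0.13, 180.  ])])
```

move_arm(
  increments=[
    [-1, 0.6, 0, 0, 0, 0],
    [-3, 1.8, 0, 0, 0, 0],
    [-5.5, 3.2, 0, 0, 0, 0],
    [-8, 4.7, 0, 0, 0, 0],
    [-10.5, 6.2, 0, 0, 0, 0],
    [-13, 7.6, 0, 0, 0, 0],
    [-15.5, 9.1, 0, 0, 0, 0],
    [-18, 10.5, 0, 0, 0, 0],
    [-20.5, 12, 0, 0, 0, 0],
    [-23, 13.5, 0, 0, 0, 0],
    [-25, 14.6, 0, 0, 0, 0],
    [-26.4, 15.4, 0, 0, 0, 0],
    [-27, 15.8, 0, 0, 0, 0],
    [-27.1, 15.8, 0, 0, 0, 0],
    [-27.1, 15.8, 2, 0, 0, 0],
    [-27.1, 15.8, 5, 0, 0, 0],
    [-27.1, 15.8, 8, 0, 0, 0],
    [-27.1, 15.8, 10, 0, 0, 0],
    [-27.1, 15.8, 10, 0, 0, 0],
    [-27.1, 15.8, 10, 0, 0, 0],
  ],
)

```text
clock: 16.4
eef_pos: [601.5, -47.6, 130.5]
tool_rot: [-3.141, -0.001, 1.687]
force: [0.3, -0.5, -1.0]
width: 52.4
```

```bash
python3 -c "
from h import *
print(ctrl.read_state()['eef_pos'],delta(601.5,-49.2,49,96.6))"
```

```text
[601.54 -47.64 130.46] (array([-0.16, -0.02,  8.15]), [array([-0.01, -0.03,  0.07]), array([   0.05,   -0.02, -179.93])])
```

move_arm(
  increments=[
    [0, 0, 1, 0, 0, 0],
    [0, 0, 3, 0, 0, 0],
    [0, 0, 5, 0, 0, 0],
    [0, 0, 6.7, 0, 0, 0],
    [0, 0, 7.6, 0, 0, 0],
    [0, 0, 8, 0, 0, 0],
    [0, 0, 8.1, 0, 0, 0],
    [0, 0, 8.15, 0, 0, 0],
    [0, 0, 8.15, 0, 0, 0],
    [0, 0, 8.15, 0, 0, 0],
  ],
)

```text
clock: 17.4
eef_pos: [602.1, -48.6, 49.2]
tool_rot: [3.14, 0.0, 1.686]
force: [-0.4, 0.6, -0.7]
width: 52.6
```

move_arm(
  increments=[
    [-0.05, 0, 0.05, 0, 0, 0],
    [-0.05, 0, 0.1, 0, 0, 0],
    [-0.05, 0, 0.15, 0, 0, 0],
    [-0.05, 0, 0.2, 0, 0, 0],
    [-0.05, 0, 0.2, 0, 0, 0],
  ],
)

```text
clock: 17.9
eef_pos: [602.0, -49.4, 48.0]
tool_rot: [3.141, -0.0, 1.686]
force: [-2.4, -0.1, 9.4]
width: 52.6
```

Contact. I release and rise.

move_arm(
  increments=[
    [0, 0, 0, 0, 0, 0],
    [0, 0, 0, 0, 0, 0],
    [0, 0, 0, 0, 0, 0],
    [0, 0, 0, 0, 0, 0],
    [0, 0, 0, 0, 0, 0],
    [0, 0, 0, 0, 0, 0],
    [0, 0, 0, 0, 0, 0],
    [0, 0, -1, 0, 0, 0],
    [0, 0, -3, 0, 0, 0],
    [0, 0, -6, 0, 0, 0],
    [0, 0, -9, 0, 0, 0],
    [0, 0, -12, 0, 0, 0],
    [0, 0, -12, 0, 0, 0],
    [0, 0, -12, 0, 0, 0],
  ],
  grip=1,
)

```text
clock: 19.3
eef_pos: [602.1, -49.1, 167.8]
tool_rot: [3.14, 0.0, 1.686]
force: [-0.4, -0.5, -0.0]
width: 86.0
```

```bash
python3 -c "
from h import *
print(ctrl.read_state()['width'],ctrl.read_state()['eef_pos'],delta(421.8,-184,168,96.6))
im=eyes.get_image('scene')
for c,a,b in blobs(im,(3,150,40),(17,255,255),90): print(c,a,b)
print(delta(421.8,-184,29,96.6))"
```

```text
85.97831778468395 [602.12 -49.06 167.76] (array([-11.33, -19.46,  -0.06]), [array([0.11, 0.  , 0.  ]), array([  -0.  ,    0.18, -180.  ])])
[166.97   8.2 ] 258 [159   0  17  18]
[253.85   9.18] 1056 [222   0  62  24]
[484.08   7.37] 117 [479   0  14  17]
[254.68  49.78] 686 [228  36  53  30]
[209.84 148.66] 193 [203 142  15  15]
[245.41 167.95] 283 [235 160  22  16]
[249.15 194.8 ] 542 [236 183  28  26]
[212.25 198.06] 498 [200 186  25  25]
[397.3  199.07] 169 [390 192  15  15]
(array([-11.36, -19.38,  13.76]), [array([-0.02, -0.02,  0.  ]), array([   0.03,   -0.03, -180.  ])])
```

move_arm(
  increments=[
    [-1, -1.6, 0, 0, 0, 0],
    [-3, -5, 0, 0, 0, 0],
    [-5, -8.5, 0, 0, 0, 0],
    [-7, -12, 0, 0, 0, 0],
    [-9, -15.5, 0, 0, 0, 0],
    [-10.5, -18, 0, 0, 0, 0],
    [-11.2, -19.2, 0, 0, 0, 0],
    [-11.3, -19.4, 0, 0, 0, 0],
    [-11.3, -19.4, 0, 0, 0, 0],
    [-11.3, -19.4, 2, 0, 0, 0],
    [-11.3, -19.4, 5, 0, 0, 0],
    [-11.3, -19.4, 8, 0, 0, 0],
    [-11.3, -19.4, 8, 0, 0, 0],
    [-11.3, -19.4, 8, 0, 0, 0],
  ],
)

```text
clock: 20.75
eef_pos: [422.8, -182.8, 86.4]
tool_rot: [-3.141, -0.001, 1.688]
force: [-0.1, 0.3, 0.0]
width: 85.4
```

```bash
python3 -c "
from h import *
print(ctrl.read_state()['eef_pos'],delta(421.8,-184,29,96.6))"
```

```text
[ 422.8  -182.83   86.42] (array([-0.11, -0.11,  5.74]), [array([-0.04, -0.04,  0.09]), array([   0.06,   -0.06, -179.91])])
```

move_arm(
  increments=[
    [-0.1, -0.1, 1, 0, 0, 0],
    [-0.1, -0.1, 2.5, 0, 0, 0],
    [-0.1, -0.1, 4.2, 0, 0, 0],
    [-0.1, -0.1, 5.3, 0, 0, 0],
    [-0.1, -0.1, 5.7, 0, 0, 0],
    [-0.1, -0.1, 5.7, 0, 0, 0],
    [-0.1, -0.1, 5.7, 0, 0, 0],
  ],
)

```text
clock: 21.45
eef_pos: [421.5, -185.0, 30.1]
tool_rot: [3.141, 0.0, 1.686]
force: [-0.2, -0.7, -0.2]
width: 85.6
```

move_arm(
  increments=[
    [0, 0, 0, 0, 0, 0],
    [0, 0, 0, 0, 0, 0],
    [0, 0, 0, 0, 0, 0],
    [0, 0, 0, 0, 0, 0],
    [0, 0, 0, 0, 0, 0],
    [0, 0, 0, 0, 0, 0],
    [0, 0, 0, 0, 0, 0],
    [0, 0, 0, 0, 0, 0],
    [0, 0, 0, 0, 0, 0],
    [0, 0, 0, 0, 0, 0],
    [0, 0, 0, 0, 0, 0],
  ],
  grip=-1,
)

```text
clock: 22.55
eef_pos: [421.2, -184.9, 30.1]
tool_rot: [3.141, 0.0, 1.686]
force: [-0.5, 0.3, 5.5]
width: 38.3
```

move_arm(
  increments=[
    [0, 0, -0.5, 0, 0, 0],
    [0, 0, -1.5, 0, 0, 0],
    [0, 0, -3, 0, 0, 0],
    [0, 0, -5, 0, 0, 0],
    [0, 0, -7, 0, 0, 0],
    [0, 0, -8.2, 0, 0, 0],
    [0, 0, -8.5, 0, 0, 0],
    [0, 0, -8.5, 0, 0, 0],
  ],
)

```text
clock: 23.35
eef_pos: [421.4, -184.7, 115.2]
tool_rot: [3.14, 0.0, 1.686]
force: [0.1, -0.7, -0.8]
width: 38.6
```

```bash
python3 -c "
from h import *
print(ctrl.read_state()['force'],delta(611.9,-140.8,116,96.6))"
```

```text
[ 0.06 -0.74 -0.82] (array([ 2.17, 19.43, -0.06]), [array([0.07, 0.03, 0.01]), array([  -0.04,    0.11, -179.99])])
```

move_arm(
  increments=[
    [0.1, 0.8, 0, 0, 0, 0],
    [0.3, 2.5, 0, 0, 0, 0],
    [0.6, 5, 0, 0, 0, 0],
    [0.9, 8, 0, 0, 0, 0],
    [1.2, 11, 0, 0, 0, 0],
    [1.6, 14, 0, 0, 0, 0],
    [1.9, 16.7, 0, 0, 0, 0],
    [2.1, 18.6, 0, 0, 0, 0],
    [2.2, 19.3, 0, 0, 0, 0],
    [2.2, 19.4, 0, 0, 0, 0],
    [2.2, 19.4, 0, 0, 0, 0],
    [2.2, 19.4, 2, 0, 0, 0],
    [2.2, 19.4, 4, 0, 0, 0],
    [2.2, 19.4, 5.5, 0, 0, 0],
    [2.2, 19.4, 6, 0, 0, 0],
    [2.2, 19.4, 6, 0, 0, 0],
    [2.2, 19.4, 6, 0, 0, 0],
  ],
)

```text
clock: 25.05
eef_pos: [611.6, -141.0, 55.2]
tool_rot: [3.141, 0.0, 1.686]
force: [-0.7, 0.5, -1.0]
width: 38.3
```

```bash
python3 -c "
from h import *
print(ctrl.read_state()['eef_pos'],delta(611.9,-140.8,38,96.6))"
```

```text
[ 611.64 -141.01   55.23] (array([0.02, 0.03, 1.72]), [array([ 0.05,  0.02, -0.02]), array([  0.04,  -0.08, 179.98])])
```

Contact is expected at 37.1.

move_arm(
  increments=[
    [0, 0, 0.5, 0, 0, 0],
    [0, 0, 1, 0, 0, 0],
    [0, 0, 1.4, 0, 0, 0],
    [0, 0, 1.6, 0, 0, 0],
    [0, 0, 1.7, 0, 0, 0],
    [0, 0, 1.75, 0, 0, 0],
    [0, 0, 1.8, 0, 0, 0],
    [0, 0, 1.85, 0, 0, 0],
    [0, 0, 1.85, 0, 0, 0],
  ],
)

```text
clock: 25.95
eef_pos: [611.1, -140.8, 37.2]
tool_rot: [3.142, -0.0, 1.686]
force: [-2.7, 0.5, 8.5]
width: 38.3
```

move_arm(
  increments=[
    [0, 0, 0, 0, 0, 0],
    [0, 0, 0, 0, 0, 0],
    [0, 0, 0, 0, 0, 0],
    [0, 0, 0, 0, 0, 0],
    [0, 0, 0, 0, 0, 0],
    [0, 0, 0, 0, 0, 0],
    [0, 0, 0, 0, 0, 0],
    [0, 0, -1, 0, 0, 0],
    [0, 0, -3, 0, 0, 0],
    [0, 0, -6, 0, 0, 0],
    [0, 0, -9, 0, 0, 0],
    [0, 0, -12, 0, 0, 0],
    [0, 0, -15, 0, 0, 0],
    [0, 0, -17, 0, 0, 0],
    [0, 0, -17, 0, 0, 0],
    [0, 0, -17, 0, 0, 0],
  ],
  grip=1,
)

```text
clock: 27.55
eef_pos: [611.2, -140.6, 206.5]
tool_rot: [3.141, -0.0, 1.686]
force: [0.0, 0.9, -1.4]
width: 85.3
```

```bash
python3 -c "
from h import *
print(ctrl.read_state()['width'],ctrl.read_state()['eef_pos'],delta(354.3,304.7,207,96.6))
im=eyes.get_image('scene')
for c,a,b in blobs(im,(3,150,40),(17,255,255),90): print(c,a,b)
"
```

```text
85.27504855055606 [ 611.19 -140.55  206.48] (array([ 47.18, -20.41,  -0.06]), [array([ 0.04, -0.  , -0.  ]), array([ -0.  ,  -0.06, 180.  ])])
[188.35   9.69] 549 [173   0  30  25]
[249.77   8.74] 1111 [215   0  69  23]
[484.21   7.12] 112 [479   0  14  17]
[221.4   43.87] 103 [218  34   9  21]
[255.67  50.14] 585 [228  37  53  28]
[245.4  167.93] 281 [235 160  22  16]
[178.41 191.5 ] 275 [170 183  18  18]
[249.06 194.65] 527 [235 183  29  26]
[212.04 197.86] 511 [200 186  25  25]
[397.4  199.11] 168 [390 192  15  15]
```

move_arm(
  increments=[
    [2, -0.9, 0, 0, 0, 0],
    [6, -2.6, 0, 0, 0, 0],
    [10, -4.3, 0, 0, 0, 0],
    [14, -6.1, 0, 0, 0, 0],
    [18, -7.8, 0, 0, 0, 0],
    [22, -9.5, 0, 0, 0, 0],
    [26, -11.2, 0, 0, 0, 0],
    [30, -13, 0, 0, 0, 0],
    [34, -14.7, 0, 0, 0, 0],
    [38, -16.4, 0, 0, 0, 0],
    [42, -18.2, 0, 0, 0, 0],
    [45, -19.5, 0, 0, 0, 0],
    [46.7, -20.2, 0, 0, 0, 0],
    [47.2, -20.4, 0, 0, 0, 0],
    [47.2, -20.4, 0, 0, 0, 0],
    [47.2, -20.4, 3, 0, 0, 0],
    [47.2, -20.4, 7, 0, 0, 0],
    [47.2, -20.4, 10, 0, 0, 0],
    [47.2, -20.4, 10, 0, 0, 0],
    [47.2, -20.4, 10, 0, 0, 0],
  ],
)

```text
clock: 29.6
eef_pos: [355.2, 303.4, 106.2]
tool_rot: [-3.141, 0.001, 1.683]
force: [0.3, -0.3, 0.2]
width: 85.4
```

```bash
python3 -c "
from h import *
print(ctrl.read_state()['eef_pos'],delta(354.3,304.7,15,96.6))"
```

```text
[355.25 303.36 106.24] (array([ 0.16, -0.07,  9.12]), [array([-0.03,  0.07, -0.15]), array([  0.12,   0.05, 179.85])])
```

move_arm(
  increments=[
    [0, -0.1, 1, 0, 0, 0],
    [0, -0.1, 3, 0, 0, 0],
    [0, -0.1, 5.5, 0, 0, 0],
    [0, -0.1, 7.5, 0, 0, 0],
    [0, -0.1, 8.6, 0, 0, 0],
    [0, -0.1, 9, 0, 0, 0],
    [0, -0.1, 9.1, 0, 0, 0],
    [0, -0.1, 9.1, 0, 0, 0],
  ],
)

```text
clock: 30.4
eef_pos: [354.0, 305.1, 15.8]
tool_rot: [3.14, -0.001, 1.686]
force: [0.0, 0.5, -0.3]
width: 85.5
```

move_arm(
  increments=[
    [0, 0, 0, 0, 0, 0],
    [0, 0, 0, 0, 0, 0],
    [0, 0, 0, 0, 0, 0],
    [0, 0, 0, 0, 0, 0],
    [0, 0, 0, 0, 0, 0],
    [0, 0, 0, 0, 0, 0],
    [0, 0, 0, 0, 0, 0],
    [0, 0, 0, 0, 0, 0],
    [0, 0, 0, 0, 0, 0],
    [0, 0, 0, 0, 0, 0],
    [0, 0, 0, 0, 0, 0],
    [0, 0, 0, 0, 0, 0],
  ],
  grip=-1,
)

```text
clock: 31.6
eef_pos: [353.5, 304.9, 15.6]
tool_rot: [3.141, -0.001, 1.686]
force: [-0.7, 0.0, 5.8]
width: 30.3
```

Gripped at 30.3 mm. I lift 195 mm.

move_arm(
  increments=[
    [0, 0, -0.5, 0, 0, 0],
    [0, 0, -1.5, 0, 0, 0],
    [0, 0, -3.5, 0, 0, 0],
    [0, 0, -6, 0, 0, 0],
    [0, 0, -9, 0, 0, 0],
    [0, 0, -12, 0, 0, 0],
    [0, 0, -15, 0, 0, 0],
    [0, 0, -17.5, 0, 0, 0],
    [0, 0, -19, 0, 0, 0],
    [0, 0, -19.5, 0, 0, 0],
    [0, 0, -19.5, 0, 0, 0],
    [0, 0, -19.5, 0, 0, 0],
  ],
)

```text
clock: 32.8
eef_pos: [352.8, 304.3, 209.5]
tool_rot: [-3.14, 0.001, 1.686]
force: [0.1, -0.4, -0.3]
width: 30.0
```

```bash
python3 -c "
from h import *
print(ctrl.read_state()['force'],delta(622.3,-229.3,210,96.6))"
```

```text
[ 0.08 -0.38 -0.3 ] (array([-56.1 ,  20.64,  -0.03]), [array([-0.07,  0.04, -0.  ]), array([  0.07,   0.11, 180.  ])])
```

move_arm(
  increments=[
    [-1, 0.4, 0, 0, 0, 0],
    [-3, 1.1, 0, 0, 0, 0],
    [-6, 2.2, 0, 0, 0, 0],
    [-10, 3.7, 0, 0, 0, 0],
    [-14, 5.1, 0, 0, 0, 0],
    [-18, 6.6, 0, 0, 0, 0],
    [-22, 8.1, 0, 0, 0, 0],
    [-26, 9.6, 0, 0, 0, 0],
    [-30, 11, 0, 0, 0, 0],
    [-34, 12.5, 0, 0, 0, 0],
    [-38, 14, 0, 0, 0, 0],
    [-42, 15.4, 0, 0, 0, 0],
    [-46, 16.9, 0, 0, 0, 0],
    [-50, 18.4, 0, 0, 0, 0],
    [-53, 19.5, 0, 0, 0, 0],
    [-55, 20.2, 0, 0, 0, 0],
    [-56, 20.6, 0, 0, 0, 0],
    [-56.1, 20.6, 0, 0, 0, 0],
    [-56.1, 20.6, 0, 0, 0, 0],
    [-56.1, 20.6, 0, 0, 0, 0],
  ],
)

```text
clock: 34.8
eef_pos: [622.2, -227.1, 209.9]
tool_rot: [-3.141, -0.001, 1.688]
force: [0.2, -0.2, -0.7]
width: 30.4
```

move_arm(
  increments=[
    [0, 0, 2, 0, 0, 0],
    [0, 0, 5, 0, 0, 0],
    [0, 0, 8, 0, 0, 0],
    [0, 0, 11, 0, 0, 0],
    [0, 0, 14, 0, 0, 0],
    [0, 0, 15.5, 0, 0, 0],
    [0, 0, 16, 0, 0, 0],
    [0, 0, 16, 0, 0, 0],
    [0, 0, 16, 0, 0, 0],
  ],
)

```text
clock: 35.7
eef_pos: [623.6, -229.3, 51.7]
tool_rot: [3.139, 0.001, 1.686]
force: [0.3, -0.3, 0.0]
width: 30.3
```

```bash
python3 -c "
from h import *
print(ctrl.read_state()['eef_pos'],delta(622.3,-229.3,22.6,96.6))"
```

```text
[ 623.65 -229.3    51.66] (array([ 0.02, -0.14,  2.91]), [array([0.13, 0.07, 0.01]), array([  -0.11,    0.21, -179.99])])
```

move_arm(
  increments=[
    [0, -0.1, 0.5, 0, 0, 0],
    [0, -0.1, 1.3, 0, 0, 0],
    [0, -0.1, 2.1, 0, 0, 0],
    [0, -0.1, 2.6, 0, 0, 0],
    [0, -0.1, 2.75, 0, 0, 0],
    [0, -0.1, 2.85, 0, 0, 0],
    [0, -0.1, 2.92, 0, 0, 0],
    [0, -0.1, 3, 0, 0, 0],
    [0, -0.1, 3, 0, 0, 0],
  ],
)

```text
clock: 36.6
eef_pos: [621.2, -229.2, 22.6]
tool_rot: [-3.142, -0.001, 1.686]
force: [-5.5, 2.2, 18.4]
width: 30.5
```

Contact at 18 N. I back off slightly before opening.

move_arm(
  increments=[
    [0, 0, -0.06, 0, 0, 0],
    [0, 0, -0.06, 0, 0, 0],
  ],
)

```text
clock: 36.8
eef_pos: [621.2, -229.1, 22.6]
tool_rot: [-3.141, -0.001, 1.686]
force: [-4.6, 1.3, 14.9]
width: 30.3
```

move_arm(
  increments=[
    [0, 0, 0, 0, 0, 0],
    [0, 0, 0, 0, 0, 0],
    [0, 0, 0, 0, 0, 0],
    [0, 0, 0, 0, 0, 0],
    [0, 0, 0, 0, 0, 0],
    [0, 0, 0, 0, 0, 0],
    [0, 0, 0, 0, 0, 0],
    [0, 0, -1, 0, 0, 0],
    [0, 0, -3, 0, 0, 0],
    [0, 0, -6, 0, 0, 0],
    [0, 0, -9, 0, 0, 0],
    [0, 0, -12, 0, 0, 0],
    [0, 0, -15, 0, 0, 0],
    [0, 0, -18, 0, 0, 0],
    [0, 0, -20, 0, 0, 0],
    [0, 0, -20, 0, 0, 0],
  ],
  grip=1,
)

```text
clock: 38.4
eef_pos: [623.5, -230.2, 225.1]
tool_rot: [3.135, 0.003, 1.686]
force: [-0.7, 0.5, -0.4]
width: 85.4
```

move_arm(
  increments=[
    [0, -3, 0, 0, 0, 0],
    [0, -7, 0, 0, 0, 0],
    [0, -11, 0, 0, 0, 0],
    [0, -15, 0, 0, 0, 0],
    [0, -18, 0, 0, 0, 0],
    [0, -20, 0, 0, 0, 0],
    [0, -20, 0, 0, 0, 0],
    [0, -20, 0, 0, 0, 0],
  ],
)

```text
clock: 39.2
eef_pos: [423.1, -251.8, 220.6]
tool_rot: [3.141, -0.0, 1.686]
force: [0.5, -0.2, 0.4]
width: 85.5
```

```bash
python3 - <<'E'
from h import *
pads={'25':(622.3,-229.3),'50':(611.9,-139.9),'100':(601.5,-50.4),'250':(591,39.1)}
H={'250':150,'50':98,'100':112,'25':81}
im={n:eyes.get_image(n) for n in('top','scene')}
for n in im:
    B=blobs(im[n],(3,150,150 if n=='top' else 170),(17,255,255),40)
    for k in pads:
        q=proj(n,[*pads[k],H[k]]);c,a,b=min(B,key=lambda t:np.hypot(*(t[0]-q)))
        print(n,k,c,a,onz(n,c,H[k])[:2]-pads[k])
cv2.imwrite('pics/f_scene.png',im['scene'][:,:,::-1]);cv2.imwrite('pics/f_top.png',im['top'][:,:,::-1])
print(ctrl.read_state()['width'])
E
```

```text
top 25 [342.95 146.19] 111 [-0.46  2.  ]
top 50 [308.63 149.99] 183 [-0.56  0.95]
top 100 [272.79 153.72] 349 [0.46 0.59]
top 250 [235.5  156.46] 383 [-0.13  0.34]
scene 25 [146.82 183.62] 78 [-0.1 -0.4]
scene 50 [177.53 187.68] 139 [-0.32 -1.49]
scene 100 [211.77 193.82] 298 [ 1.06 -1.52]
scene 250 [250.29 191.28] 329 [ 0.83 -1.37]
85.41031704938572
```

View pics/f_scene.png

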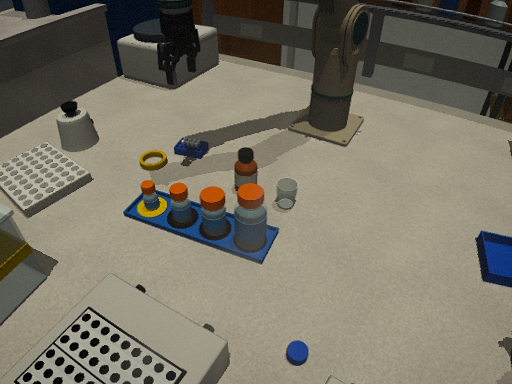

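View pics/f_top.png

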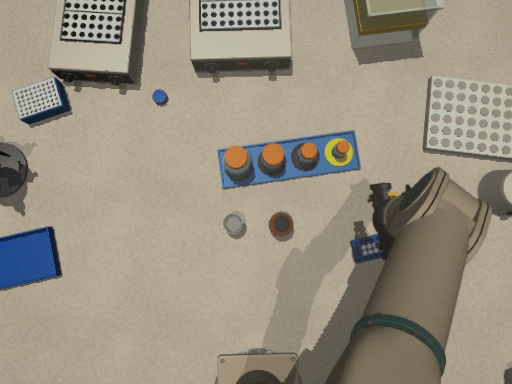

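All four bottles stand upright, in order of size, within 2 mm of their pad centres. Amber (281,224) and the beaker (234,224) are where they were, so I hand in.

```bash
python3 -c "
from cell import ctrl
print(ctrl.finish_job(),ctrl.read_state()['clock'])"
```

```text
the job is handed in; nothing more can be done
the job is handed in; nothing more can be done
```

The four bottles stand upright on the tray in order of size, the smallest (25) on the yellow pad, then the 50, the 100 and the 250 at the far end. I gripped each by its cap and set it down slowly, then opened the jaws. I handed the job in after about 39 s on the robot's clock.

**Last checks:** In the final pictures from both cameras, every cap is within about 2 mm of its pad's centre. The top and scene views disagree by up to about 2.5 mm in y, close to the stated calibration accuracy. The brown bottle and the beaker are where they were. The gripper was open and well clear at hand-in.

**What disagreed:**
- **Fingertip height:** In the pictures the fingertips sat about 35 mm higher than the TCP reading implied. I set the grip heights from the pictures, and the jaw openings then matched the cap sizes to about 2 mm.
- **Set-down force:** Placing the last bottle peaked at about 18 N. The other three touched down at 7 to 9 N.

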